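Hang the lift-off door of the leak-test chamber

ROBOT

A 6-joint arm with a two-finger parallel gripper is mounted at the origin on the work surface. World frame = base frame: x ahead of the robot, y to its left, z up, the work surface at z = 0. Lengths are in m, angles in rad, forces in N, time in s.
With the tool pointing down it reaches from about 0.325 to 0.925 m from the base axis. Payload 3.1 kg.
Tool frame: the origin (TCP) lies midway between the tips of the shut fingers; the grasp point (between the pads) lies 19 mm behind it (manip.grip_point_offset is the distance from the TCP to the grasp point, in m); z points along the fingers, y is the direction in which the jaws open and shut (so a half turn about z gives the same grasp; the last joint's range is limited). The gripper opens to 85 mm and grips with 20 to 120 N. Pads are 22 mm wide; open, the fingers measure 114 mm over their backs; the gripper's body (76 mm by 85 mm) begins 54 mm behind the grasp point. The pads swing forward as they close: fully open they stand 13 mm farther back than shut.
Start: joints at [-1.433, 0.217, 1.613, -0, 1.311, -0.112], TCP at [0.155, -0.606, 0.231] pointing down, gripper open.
Joint ranges: [-2.75, 2.75], [-0.78, 2.1], [0.31, 2.55], [-1.13, 4.27], [0.13, 2.63], [-2.58, 2.58]. Speed limits (rad/s): [2.79, 2.79, 3.14, 3.14, 3.14, 3.14].

INTERFACE

Orientations are given as [roll, pitch, yaw] about the fixed x, y, z axes, in that order (R = Rz(yaw) Ry(pitch) Rx(roll)).
In Python, from station import manip, imaging, order gives the robot as it stands. The module is installed in compiled form; this text tells all that it offers.
- The arm moves only by the shell command python3 -m handwheel 'ROWS'. ROWS is JSON, a list that holds one entry, the list of rows, each a list of 7 numbers: the shift along the tool's x, y, z in units of 25 mm (1.0 is 25 mm), then the turn, a rotation vector about the tool's x, y, z in units of 6 degrees (1.0 is 6 degrees), then the gripper command: -1 is shut, 1 is fully open, values between are in proportion. In form: [[[tx, ty, tz, rx, ry, rz, claw], ...]]. A call has 1 to 10 rows; each row is the pose to reach, as a shift and turn from the pose commanded when the call began, along the tool's axes at that moment; what a row does not reach only later rows make up. A row lasts 1/12 s, in which the tool goes at most 41.7 mm and 7.16 degrees, less where a joint would pass 70% of its speed; a pose out of reach is approached as far as the arm can. A call with a gripper value outside its range is refused whole. The fingers move at their own pace and stop on an object; the grip force is fixed at half the most. Time passes only in rows, so rows that repeat a pose let the fingers close. It gives the time, the measured TCP pose, the force and the opening at its end, in the units of the state.
- manip.get_state(): the state, without advancing time (a new reading comes with each control period).
- imaging.snapshot(name): name is "scene" or "top" or "wrist"; returns (picture, depth): 384x512x3 uint8, blue, green, red; 384x512 float32, m along the optical axis (not along the pixel's ray), 0 where there is no reading.
- imaging.camera_model(name): a dict with "fx", "fy", "cx", "cy" (pixels), "dist" ([k1, k2, p1, p2, k3] as OpenCV has them; the pictures are not rectified), "rvec" (rotation vector, rad) and "tvec" (3), from world to camera coordinates, as OpenCV has them. Camera axes: x right, y down, z forward; pixel columns grow to the right and rows downward; lengths in m; the calibration is good to about 2 mm. A picture is of the moment at which its call begins: read the wrist's pose just before it. camera_model takes no time and is no camera call; for the wrist camera it gives the pose at the moment of the call.
- order.close_job(): hands the job in, once; it reports no verdict.
The state is a dict: "time": time; "joint_positions": joint angles; "qd": joint speeds; "joint_torque": joint torques, N m; "position": TCP position; "eef_rot": TCP orientation; "contact_force": force on the tool from outside, world axes, zero at the start; "moment": the same for the moment, N m; "width": finger opening in m.
Only numpy, scipy, OpenCV 4.12 (cv2) and the standard library are available. Lean on these libraries where they do the work, as an engineer would, in place of code of your own. Each camera call takes 0.05 s, during which the arm holds its last target. There are 200 camera calls.

TASK

Take the violet door with the two steel hinge eyes out of its stand and hang it on the clear test chamber: lower it (do not drop it) so that both eyes go down onto their brass pins together and sit fully home. Leave the door closed, upright in front of the chamber's opening and parallel to it, let go of it, and leave the white panel standing where it is.

Things in the scene. Friction and masses are not known exactly. Their poses are not given: they have to be found in the camera images.
- door: Loose violet door, 0.2-0.45 kg, upright. Panel 150 wide (y) x 150 high (z) x 12 mm (x). Past its +y edge two steel rings (eyes), bore 22, outside 32, height 14 mm, undersides 95 mm apart on one vertical axis. Origin: on that axis, underside of lower eye; panel y -170 to -20, z -25 to 125 mm. Stands in a grey stand's slot 25 deep, 16 wide, 80 mm long (origin 35 mm above table); lift straight up 30 mm.
- door_grip (a point): Grip point in the black tab on the middle of the door's top edge, near the centre of mass: x 0, y -95, z +148 mm from the door's origin, axes as the door's. Tab 60 mm long (y), 12 mm thick (x), from 23 mm below to 18 mm above this point: pinch across its thickness from above.
- chamber: Fixed clear chamber, top 150 mm (gauge 182 mm) above table, opening to its +x (away from robot). Origin: foot of the lower brass pin, 50 mm above table. Front face at x -30; body x -158 to -30, y -195 to 10 mm. Pins 36 mm high, 17 mm thick at foot, tapering to 4 mm, on steel brackets 8 thick, 16 wide, reaching to x 17 mm. Hung and closed, the door's origin and axes coincide with these.
- upper_pin (a point): Foot of the upper brass pin, 95 mm straight above the lower pin's foot (the chamber's origin). The lower eye must pass under this pin's bracket: hold the door 37 to 70 mm (best 50) above its hung height, bring it in level from the chamber's +x side (from 70 mm or more out) until eyes and pins are in line, then lower straight down.
- blank: White panel, bystander: size, tab and stand as the door's, but no eyes. Loose; leave it alone. Origin 95 mm to the +y side of the panel's middle and 25 mm above its lower edge, axes as on the door. The two stands stand one behind the other, about 150 mm apart in x; which of them holds it varies.

How it is judged:
By the outcome, as a careful person would: the job done as asked, in the order asked, and still so for the second after the job is handed in, with the robot touching nothing.
It also fails if it takes over 43 s, if anything falls off the work surface, if the arm or the gripper's body presses on something with over 40 N, if the wrist force passes 120 N, or if a joint passes its speed limit or range.

## Working session

There is one attempt and no reset: what is moved stays moved. The work goes in short steps, Python scripts to look and compute and a shell command to move; the robot and the scene stay as the last step left them, time stands still between calls to the robot, and variables do not carry over. Pictures are saved under pics/ and viewed, about 8 in all and at most 12, crops included, and the job is handed in when it is done.

```bash
mkdir -p pics
cat > h.py <<'E'
import numpy as np, cv2
from station import manip, imaging, order
def snap(n,f=None):
    m=imaging.camera_model(n); im,d=imaging.snapshot(n)
    if f: cv2.imwrite('pics/'+f,im)
    return im,d,m
def cloud(d,m):
    h,w=d.shape; K=np.array([[m['fx'],0,m['cx']],[0,m['fy'],m['cy']],[0,0,1.]])
    v,u=np.mgrid[:h,:w]; p=np.stack([u,v],-1).reshape(-1,1,2).astype(float)
    n=cv2.undistortPoints(p,K,np.array(m['dist'],float)).reshape(h,w,2)
    c=np.dstack([n,np.ones((h,w))])*d[...,None]
    R=cv2.Rodrigues(np.array(m['rvec'],float))[0]
    P=(c-np.array(m['tvec'],float).ravel())@R
    P[d<=0]=np.nan
    return P
E
python3 - <<'E'
from h import *
A=[]
for n in('scene','top'):
    im,d,m=snap(n); A.append(im); np.savez(n+'.npz',im=im,d=d,P=cloud(d,m))
    R=cv2.Rodrigues(np.array(m['rvec'],float))[0]; print(n,-R.T@np.array(m['tvec']).ravel(),m['fx'])
    cv2.imwrite(f'pics/{n}0.png',im)
s=manip.get_state(); print(s, manip.grip_point_offset)
E
```

```text
scene [1.11437197 0.29245456 0.88973506] 397.77775082825167
top [0.50218026 0.05437813 1.1991401 ] 448.10292299272004
{'time': 0.1, 'joint_positions': array([-1.43319355e+00,  2.17664414e-01,  1.61477028e+00, -6.78670334e-06,
        1.31132349e+00, -1.12211970e-01]), 'qd': array([ 8.59605287e-05, -2.97228785e-03, -4.09872062e-03,  1.85275394e-03,
        3.02291131e-04, -1.51231294e-04]), 'joint_torque': array([-8.01208607e-04, -3.98075366e+01, -3.04969025e+01, -1.66047548e-04,
        4.26548897e-03,  1.74142428e-05]), 'position': array([ 0.15442608, -0.60486278,  0.23010951]), 'eef_rot': array([-3.13944000e+00, -2.35974858e-04,  2.49816243e-01]), 'contact_force': array([-0.65109309, -0.14733337, -0.70249019]), 'moment': array([-0.02836815, -0.00761077, -0.02634982]), 'width': 0.08534559860097933} 0.0187
```

View pics/scene0.png

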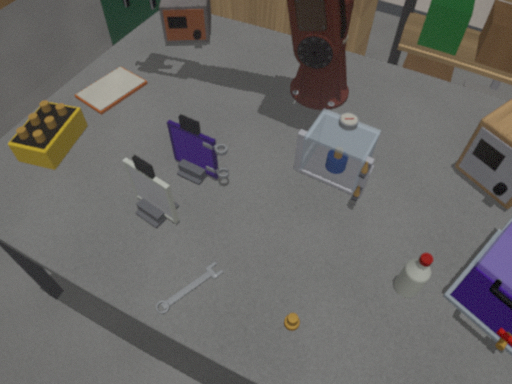

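View pics/top0.png

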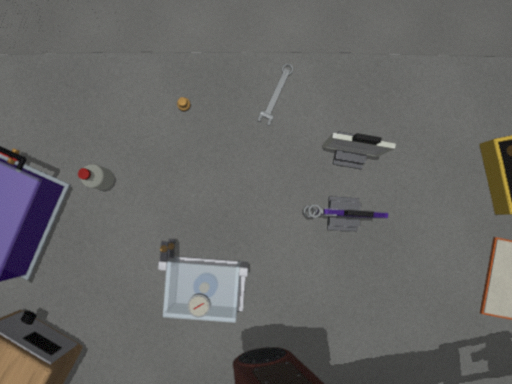

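The door (violet, eyes at top px (313,212)) stands nearer the robot, and the white panel is behind it. The chamber pins are at about (168,247) in the top view and (357,180) in the scene view. Next I measure with depth.

Run:
```python
from h import *
def line(p):
    c=p.mean(0); u,s,v=np.linalg.svd(p-c); return c,np.degrees(np.arctan2(v[0][1],v[0][0]))%180
for n in('top','scene'):
    z=np.load(n+'.npz'); im,P=z['im'],z['P']; hsv=cv2.cvtColor(im,cv2.COLOR_BGR2HSV)
    H,S,V=cv2.split(hsv); X,Y,Z=P[...,0],P[...,1],P[...,2]
    print(n)
    reg=(X>.2)&(X<.8)&(Y>-.4)&(Y<.0)
    for nm,mk in(('violet',(H>110)&(H<150)&(S>100)),('tab',(V<45)&(Z>.14)),('tabtop',(V<45)&(Z>.195)),('steel',(S<60)&(V>90)&(Z>.04)&(Z<.17)&(X<.52))):
        m=reg&mk; p=P[m]
        if len(p)>5:
            a=p[:,0]<(.5 if n=='top' else .48)
            for q in(p[a],p[~a]):
                if len(q)>5: print(nm,len(q),np.percentile(q,[2,50,98],axis=0).round(4).tolist(),line(q[:,:2]))
    m=(H>10)&(H<30)&(S>110)&(X>.2)&(X<.6)&(Y>0)&(Y<.5)
    nn,l,st,ce=cv2.connectedComponentsWithStats(m.astype(np.uint8))
    for i in range(1,nn):
        if st[i,4]>4: q=P[l==i]; print('brass',st[i],ce[i].round(1),np.median(q,0).round(4),np.ptp(q,axis=0).round(3))
a=cv2.imread('pics/top0.png')[225:330,145:260]; b=cv2.imread('pics/scene0.png')[100:205,285:400]
c=cv2.imread('pics/top0.png')[160:265,290:405]
cv2.imwrite('pics/c1.png',cv2.resize(np.vstack([np.hstack([a,b]),np.hstack([c,c*0])]),None,fx=2.8,fy=2.8,interpolation=2)[:600])
cv2.imwrite('pics/c1.png',cv2.resize(np.hstack([a,b]),None,fx=3.4,fy=3.4,interpolation=2))
```

```text
top
violet 170 [[0.5013, -0.2636, 0.1549], [0.5104, -0.1578, 0.1605], [0.5196, -0.1163, 0.1692]] (array([ 0.51034151, -0.18427724]), np.float64(86.2127699127049))
tab 849 [[0.2277, -0.0563, 0.288], [0.2314, -0.0229, 0.4101], [0.2341, -0.0008, 0.4692]] (array([ 0.23123856, -0.0242453 ]), np.float64(94.20514440211812))
tab 274 [[0.5057, -0.2334, 0.1695], [0.675, -0.2003, 0.2004], [0.6862, -0.1613, 0.2046]] (array([ 0.61379541, -0.20005267]), np.float64(173.28238436727923))
tabtop 849 [[0.2277, -0.0563, 0.288], [0.2314, -0.0229, 0.4101], [0.2341, -0.0008, 0.4692]] (array([ 0.23123856, -0.0242453 ]), np.float64(94.20514440211812))
tabtop 200 [[0.5057, -0.2358, 0.1954], [0.6732, -0.1994, 0.2012], [0.6862, -0.163, 0.205]] (array([ 0.59709532, -0.19969979]), np.float64(173.63323135757486))
steel 12 [[0.4795, -0.265, 0.0409], [0.4988, -0.2621, 0.1184], [0.499, -0.1979, 0.1604]] (array([ 0.49421411, -0.24582391]), np.float64(102.87246016506501))
steel 115 [[0.5009, -0.1443, 0.0457], [0.5103, -0.1066, 0.1428], [0.5199, -0.0808, 0.1615]] (array([ 0.51050646, -0.10626316]), np.float64(90.5207654
[... 688 characters left out ...]
2688], [0.2325, -0.0052, 0.2969], [0.2351, -0.0004, 0.3252]] (array([ 0.23232891, -0.00587692]), np.float64(91.96660739846993))
tabtop 47 [[0.5115, -0.2223, 0.1952], [0.5185, -0.188, 0.1995], [0.6924, -0.1609, 0.2029]] (array([ 0.57507403, -0.18973369]), np.float64(175.85326180752207))
steel 116 [[0.5027, -0.2645, 0.0419], [0.5112, -0.1019, 0.1349], [0.5195, -0.0807, 0.1598]] (array([ 0.51168209, -0.11273913]), np.float64(91.12555567333989))
brass [337 155   4   3   7] [338.3 155.9] [0.3368 0.1747 0.0703] [0.007 0.008 0.011]
brass [362 163   5  10  30] [364.7 168.4] [0.4325 0.2594 0.1587] [0.01  0.009 0.027]
brass [354 187   5   9  26] [356.7 192. ] [0.4325 0.2599 0.0644] [0.009 0.01  0.027]
```

View pics/c1.png

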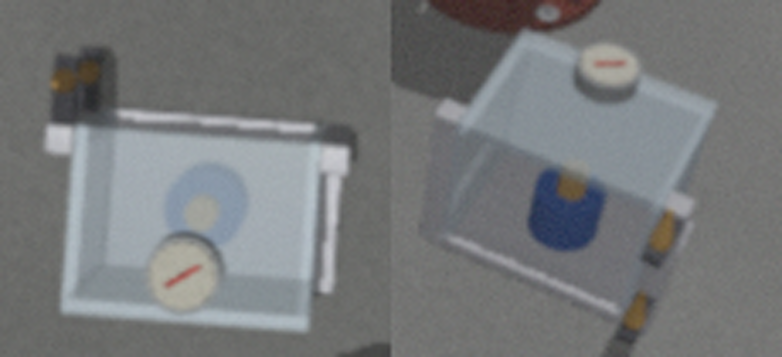

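```bash
python3 -m handwheel '[[[17.9,-12.6,-0.8,0,0,-12,1],[17.9,-12.6,-0.8,0,0,-12,1],[17.9,-12.6,-0.8,0,0,-12,1],[17.9,-12.6,-0.8,0,0,-12,1],[17.9,-12.6,-0.8,0,0,-12,1],[17.9,-12.6,-0.8,0,0,-12,1],[17.9,-12.6,-0.8,0,0,-12,1],[17.9,-12.6,-0.8,0,0,-12,1],[17.9,-12.6,-0.8,0,0,-12,1],[17.9,-12.6,-0.8,0,0,-12,1]]]'
python3 - <<'E'
from h import *
z=np.load('top.npz'); im,P=z['im'],z['P']
X,Y,Z=P[...,0],P[...,1],P[...,2]
for u,v in((162,265),(243,270),(242,271),(163,266),(210,261),(180,259),(312,212),(313,207),(307,212),(166,300),(164,318),(236,320)): print(u,v,im[v,u],P[v-1:v+2,u-1:u+2].reshape(-1,3).mean(0).round(4))
E
```

```text
time: 0.93
position: [0.4259, -0.2872, 0.2462]
eef_rot: [-3.141, -0.0, 1.506]
contact_force: [0.8, -0.9, 0.4]
width: 0.0851
162 265 [196 191 191] [0.3874 0.2604 0.1506]
243 270 [205 200 199] [0.3772 0.0714 0.1506]
242 271 [201 198 195] [0.3748 0.0738 0.1502]
163 266 [196 190 189] [0.3852 0.2579 0.1511]
210 261 [166 163 160] [0.3841 0.1605 0.0151]
180 259 [147 145 145] [0.3889 0.2394 0.0167]
312 212 [81 83 83] [ 0.5139 -0.108   0.0143]
313 207 [105 104 102] [ 0.5258 -0.1023  0.0753]
307 212 [ 97 100  97] [ 0.5136 -0.0903  0.0493]
166 300 [191 184 175] [0.3062 0.2504 0.1501]
164 318 [109 109 109] [0.2416 0.2739 0.0497]
236 320 [125 124 120] [0.2341 0.0908 0.0316]
```

```bash
python3 -m handwheel '[[[3.5,2.7,0,0,0,0,1],[3.5,2.7,0,0,0,0,1],[3.5,2.7,0,0,0,0,1],[3.5,2.7,0,0,0,0,1],[3.5,2.7,0,0,0,0,1],[3.5,2.7,0,0,0,0,1]]]'
python3 - <<'E'
from h import *
im,d,m=snap('wrist','w1.png'); P=cloud(d,m); np.savez('w1.npz',im=im,P=P)
H,S,V=cv2.split(cv2.cvtColor(im,cv2.COLOR_BGR2HSV))
Z=P[...,2]; X=P[...,0]
def rep(nm,mk):
    q=P[mk]
    if len(q)>20:
        (c,s,a)=cv2.minAreaRect(q[:,:2].astype(np.float32)*1000); print(nm,len(q),np.percentile(q,[2,50,98],axis=0).round(4).tolist(),np.round(c,1),np.round(s,1),round(a,1))
        g=q[:,:2]-np.median(q[:,:2],0); v=np.linalg.svd(g,full_matrices=False)[2][0]; print(np.degrees(np.arctan2(v[1],v[0]))%180)
rep('viol',(H>110)&(H<150)&(S>100)&(Z>.155)&(Z<.165)&(X<.58))
rep('tab',(Z>.195)&(Z<.207)&(X<.57)&(X>.45))
rep('eye',(Z>.135)&(Z<.15)&(P[...,1]>-.12)&(S<70)&(X<.57))
s=manip.get_state(); print(s['position'],s['eef_rot'])
E
```

```text
time: 1.43
position: [0.4981, -0.2068, 0.2459]
eef_rot: [-3.14, 0.0, 1.5]
contact_force: [0.5, -0.3, 0.8]
width: 0.0852
viol 1048 [[0.5011, -0.2631, 0.1584], [0.511, -0.147, 0.1599], [0.5185, -0.1173, 0.1613]] [ 509.8 -190.7] [149.   10.7] 86.4
86.98708186888011
tab 1233 [[0.5036, -0.2187, 0.1989], [0.51, -0.1881, 0.2007], [0.5162, -0.1614, 0.2021]] [ 510.1 -190.6] [60.  11.7] 86.5
86.52731831198845
eye 777 [[0.5007, -0.1136, 0.1362], [0.5151, -0.0951, 0.1434], [0.5301, -0.0812, 0.1453]] [516.2 -98.1] [31.5 35.7] 18.6
81.23515379024356
[ 0.49790362 -0.207366    0.24607805] [-3.14041885e+00  1.97272141e-04  1.49900348e+00]
```

View pics/w1.png

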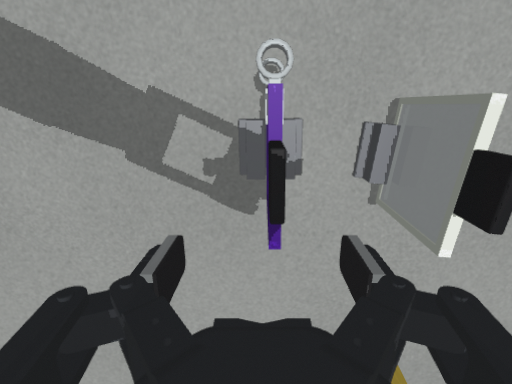

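The wrist view shows the upper eye at (275,60), the tab at (278,183), and the panel centred between the jaws. The measured grip point is (0.510, -0.1906, 0.183) with yaw -3.5°, which matches the given sizes.

```bash
python3 -m handwheel '[[[0.7,0.44,0.5,0,0,-0.1,1],[0.7,0.44,1.0,0,0,-0.1,1],[0.7,0.44,1.8,0,0,-0.1,1],[0.7,0.44,2.6,0,0,-0.1,1],[0.7,0.44,3.1,0,0,-0.1,1],[0.7,0.44,3.28,0,0,-0.1,1],[0.7,0.44,3.28,0,0,-0.1,1],[0.7,0.44,3.28,0,0,-0.1,1]]]'
```

```text
time: 2.15
position: [0.5109, -0.1908, 0.1649]
eef_rot: [3.141, 0.0, 1.509]
contact_force: [-0.5, -1.4, 0.1]
width: 0.0854
```

```bash
python3 -m handwheel '[[[0,-0.03,0,0,0,0,0],[0,-0.03,0,0,0,0,-1],[0,-0.03,0,0,0,0,-1],[0,-0.03,0,0,0,0,-1],[0,-0.03,0,0,0,0,-1],[0,-0.03,0,0,0,0,-1],[0,-0.03,0,0,0,0,-1],[0,-0.03,0,0,0,0,-1],[0,-0.03,0,0,0,0,-1],[0,-0.03,0,0,0,0,-1]]]'
```

```text
time: 2.98
position: [0.5105, -0.1902, 0.1649]
eef_rot: [3.141, 0.0, 1.51]
contact_force: [-0.2, -0.4, 2.2]
width: 0.0115
```

```bash
python3 -m handwheel '[[[0,0,-0.2,0,0,0,-1],[0,0,-0.5,0,0,0,-1],[0,0,-0.9,0,0,0,-1],[0,0,-1.3,0,0,0,-1],[0,0,-1.8,0,0,0,-1],[0,0,-2.2,0,0,0,-1],[0,0,-2.5,0,0,0,-1],[0,0,-2.6,0,0,0,-1],[0,0,-2.6,0,0,0,-1],[0,0,-2.6,0,0,0,-1]]]'
python3 - <<'E'
from h import *
im,d,m=snap('wrist','w2.png'); P=cloud(d,m)
H,S,V=cv2.split(cv2.cvtColor(im,cv2.COLOR_BGR2HSV)); X,Y,Z=[P[...,i] for i in range(3)]
q=P[(H>110)&(H<150)&(S>100)&(X<.6)&(Z>.21)]; print(len(q),np.percentile(q,[2,50,98],axis=0).round(4))
e=P[(Y>-.117)&(S<70)&(X<.57)&(Z>.18)&(Z<.225)]; print(len(e),np.percentile(e,[2,50,98],axis=0).round(4))
e=e[e[:,2]>np.median(e[:,2])-.003]
A=np.c_[2*e[:,:2],np.ones(len(e))]; print(cv2.minEnclosingCircle((e[:,:2]*1000).astype(np.float32)))
im2,d2,_=snap('scene'); cv2.imwrite('pics/v2.png',np.hstack([im,im2])[::1,::1][:,:]) 
s=manip.get_state(); print(s['position'],s['eef_rot'],s['contact_force'],s['width'])
cv2.imwrite('pics/v2.png',cv2.resize(np.hstack([im[:300],im2[60:360]]),(800,234)))
E
```

```text
time: 3.82
position: [0.51, -0.1899, 0.2294]
eef_rot: [-3.141, -0.0, 1.51]
contact_force: [-0.3, -0.7, -4.1]
width: 0.0117
1700 [[ 0.5064 -0.1603  0.2231]
 [ 0.5125 -0.1371  0.2244]
 [ 0.5183 -0.1164  0.2258]]
1709 [[ 0.5004 -0.1147  0.1984]
 [ 0.5148 -0.0949  0.2079]
 [ 0.5296 -0.0813  0.2097]]
((515.0508422851562, -98.0679702758789), 17.995468139648438)
[ 0.50958582 -0.18968715  0.22857555] [-3.13986652e+00 -7.33168303e-04  1.51029532e+00] [-0.51357085  0.4701736  -3.82827396] 0.011260913308019007
```

View pics/v2.png

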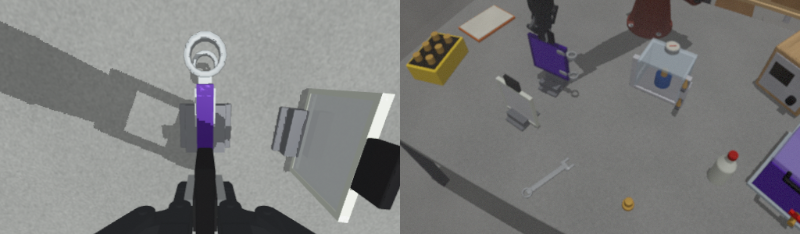

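The door is lifted level with its origin at z≈0.100 (eye top 0.209), the eyes hang free, and the white panel is untouched. Next I carry it along y to about 80 mm in front of the pins.

```bash
python3 -m handwheel '[[[0.2,0,0,0,0,0,-1],[0.6,0,0,0,0,0,-1],[1.2,-0.1,0,0,0,0,-1],[1.9,-0.15,0,0,0,0,-1],[2.7,-0.2,0,0,0,0,-1],[3.5,-0.3,0,0,0,0,-1],[4.3,-0.35,0,0,0,0,-1],[5.1,-0.4,0,0,0,0,-1],[5.9,-0.45,0,0,0,0,-1],[6.6,-0.5,0,0,0,0,-1]]]'
python3 -m handwheel '[[[0.8,-0.05,0,0,0,0,-1],[1.6,-0.1,0,0,0,0,-1],[2.4,-0.2,0,0,0,0,-1],[3.2,-0.25,0,0,0,0,-1],[4.0,-0.3,0,0,0,0,-1],[4.8,-0.4,0,0,0,0,-1],[5.6,-0.45,0,0,0,0,-1],[6.3,-0.5,0,0,0,0,-1],[6.8,-0.53,0,0,0,0,-1],[7.1,-0.55,0,0,0,0,-1]]]'
python3 -m handwheel '[[[0.2,0,0,0,0,0,-1],[0.2,0,0,0,0,0,-1],[0.2,0,0,0,0,0,-1]]]'
python3 - <<'E'
from h import *
s=manip.get_state(); print(s['position'],s['eef_rot'],s['contact_force'],s['width'])
im,d,m=snap('wrist','w3.png'); P=cloud(d,m); np.savez('w3.npz',im=im,P=P,d=d)
im2,d2,m2=snap('top'); P2=cloud(d2,m2); np.savez('t3.npz',im=im2,P=P2)
cv2.imwrite('pics/v3.png',np.hstack([im,cv2.resize(im2[190:310,140:230],(288,384))]))
E
```

```text
time: 4.75
position: [0.5069, -0.0217, 0.2293]
eef_rot: [-3.141, -0.001, 1.512]
contact_force: [0.6, 0.2, -2.3]
width: 0.011
time: 5.58
position: [0.5038, 0.1558, 0.2294]
eef_rot: [-3.141, -0.001, 1.513]
contact_force: [-0.2, -0.0, -4.0]
width: 0.0115
time: 5.83
position: [0.5049, 0.1582, 0.2295]
eef_rot: [-3.141, 0.001, 1.51]
contact_force: [-0.8, 0.1, -2.6]
width: 0.0116
[0.50494401 0.15819057 0.22946199] [-3.14147720e+00  6.92822533e-04  1.51043182e+00] [-0.76322331  0.1023282  -2.61625375] 0.011607432058870232
```

View pics/v3.png

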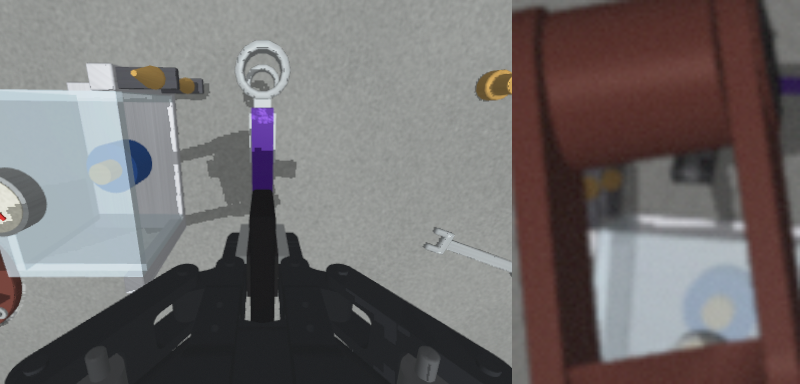

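Wrist view: upper pin tip at (134,72), lower pin at (188,86), upper eye at (262,68), and the chamber's top front edge running from (125,95) to (150,270). All of it is visible, so I can measure here.

```bash
cat > m.py <<'E'
from h import *
from scipy.optimize import least_squares
def circ(q):
    r=least_squares(lambda p:np.hypot(q[:,0]-p[0],q[:,1]-p[1])-p[2],[*q.mean(0)[:2],.0135],loss='soft_l1',f_scale=.001); return r.x
def meas(im,P,pos):
    H,S,V=cv2.split(cv2.cvtColor(im,cv2.COLOR_BGR2HSV)); X,Y,Z=[P[...,i] for i in range(3)]
    br=(H>10)&(H<30)&(S>90)&(X>.38)&(X<.48)&(Y>.2)&(Y<.3)
    for lo in np.arange(.05,.19,.006):
        q=P[br&(Z>=lo)&(Z<lo+.006)]
        if len(q)>3: print('brass z%.3f'%lo,len(q),q.min(0)[:2].round(4),q.max(0)[:2].round(4),((q.min(0)+q.max(0))/2)[:2].round(4))
    # eyes
    ex,ey=pos[0]+.005,pos[1]+.094; zu=pos[2]+.0187-.148
    near=(np.hypot(X-ex,Y-ey)<.022)&(S<90)
    for nm,z in(('upper',zu+.109),('lower',zu+.014)):
        q=P[near&(abs(Z-z)<.0025)&(Y>ey-.013)]
        if len(q)>20: print('eye',nm,len(q),np.median(q[:,2]).round(4),circ(q).round(4))
    # violet top edge line
    q=P[(H>110)&(H<150)&(S>100)&(abs(Z-(zu+.125))<.003)]
    b=cv2.fitLine((q[:,:2]*1000).astype(np.float32),cv2.DIST_HUBER,0,.01,.01).ravel(); print('panel',len(q),q[:,2].mean().round(4),b.round(3),'dir',np.degrees(np.arctan2(b[1],b[0]))%180)
    # chamber front top edge: per-y max x of plane z~.15
    q=P[(abs(Z-.15)<.004)&(Y>.08)&(Y<.25)&(X<.42)&(X>.25)&(S<110)]
    e=[]
    for y in np.arange(.08,.245,.004):
        s=q[(q[:,1]>=y)&(q[:,1]<y+.004)]
        if len(s)>5: e.append([y+.002,np.percentile(s[:,0],98)])
    e=np.array(e)
    if len(e)>5:
        b=cv2.fitLine((e*1000).astype(np.float32),cv2.DIST_HUBER,0,.01,.01).ravel(); print('front edge',len(e),b.round(3),'yaw',-np.degrees(np.arctan2(b[1],b[0])*np.sign(b[0])), e[:,1].round(4).tolist())
E
python3 - <<'E'
from m import *
z=np.load('w3.npz'); meas(z['im'],z['P'],[0.50494,0.15819,0.22946])
P=z['P']; im=z['im']
for u,v in((100,66),(100,75),(100,85),(178,75),(178,85),(128,140),(140,230),(175,130),(180,210)): print(u,v,im[v,u],P[v,u].round(4))
E
```

```text
brass z0.050 20 [0.4248 0.2507] [0.4337 0.2648] [0.4292 0.2578]
brass z0.056 43 [0.4219 0.2514] [0.4333 0.2656] [0.4276 0.2585]
brass z0.062 48 [0.4225 0.2523] [0.4323 0.2654] [0.4274 0.2589]
brass z0.068 39 [0.4227 0.2532] [0.4308 0.2639] [0.4268 0.2585]
brass z0.074 26 [0.4244 0.2548] [0.4292 0.2625] [0.4268 0.2586]
brass z0.080 13 [0.4264 0.2563] [0.4287 0.2611] [0.4275 0.2587]
brass z0.140 14 [0.4074 0.251 ] [0.4332 0.2661] [0.4203 0.2585]
brass z0.146 67 [0.4214 0.2507] [0.4339 0.2661] [0.4277 0.2584]
brass z0.152 121 [0.4211 0.2507] [0.4338 0.2661] [0.4275 0.2584]
brass z0.158 104 [0.4226 0.2519] [0.4322 0.2646] [0.4274 0.2582]
brass z0.164 96 [0.4226 0.2534] [0.4309 0.2633] [0.4267 0.2583]
brass z0.170 79 [0.4238 0.2548] [0.43   0.2625] [0.4269 0.2587]
brass z0.176 70 [0.4234 0.2563] [0.4283 0.2613] [0.4258 0.2588]
eye upper 1226 0.208 [0.5099 0.2527 0.0133]
eye lower 262 0.113 [0.5099 0.2528 0.0133]
panel 1699 0.2244 [6.00000e-02 9.98000e-01 5.07301e+02 2.10756e+02] dir 86.55198
front edge 42 [9.98000e-01 6.90000e-02 1.56000e+02 3.87802e+02] yaw -3.9567184 [0.3834, 0.3833, 0.3829, 0.3831, 0.3829, 0.3833, 0.3841, 0.3846, 0.3848, 0.3852, 0.3848, 0.3853, 0.3857, 0.3865, 0.3865, 0.3869, 0.3874, 0.3875, 0.388, 0.3882, 0.3885, 0.3887, 0.389, 0.3893, 0.3896, 0.3898, 0.3902, 0.3902, 0.3903, 0.3906, 0.3912, 0.391, 0.3918, 0.3917, 0.3921, 0.3924, 0.3924, 0.3931, 0.393, 0.3935, 0.3938, 0.3939]
100 66 [227 224 222] [0.3873 0.2687 0.1492]
100 75 [226 222 220] [0.3856 0.2625 0.149 ]
100 85 [227 223 221] [0.3845 0.2553 0.1502]
178 75 [75 74 73] [0.4419 0.2605 0.1373]
178 85 [48 45 44] [0.4416 0.2528 0.1403]
128 140 [116  98  83] [0.3917 0.2113 0.1399]
140 230 [131 128 118] [0.3868 0.1275 0.1431]
175 130 [146 143 140] [0.3912 0.2077 0.0102]
180 210 [226 222 220] [0.3818 0.0952 0.0147]
```

Pin axis ≈ (0.4260, 0.2585), vertical. Both eyes are at (0.5099, 0.2527) and the door is vertical. Chamber yaw is -3.95° and the door's is -3.45°, so I move in and trim the yaw.

```bash
python3 -m handwheel '[[[0.03,-0.3,0,0,0,0.08,-1],[0.03,-0.8,0,0,0,0.08,-1],[0.03,-1.4,0,0,0,0.08,-1],[0.03,-2.0,0,0,0,0.08,-1],[0.03,-2.5,0,0,0,0.08,-1],[0.03,-2.9,0,0,0,0.08,-1],[0.03,-3.2,0,0,0,0.08,-1],[0.03,-3.4,0,0,0,0.08,-1],[0.03,-3.4,0,0,0,0.08,-1],[0.03,-3.4,0,0,0,0.08,-1]]]'
python3 - <<'E'
from m import *
s=manip.get_state(); print(s['position'],s['eef_rot'],s['contact_force'],s['width'])
im,d,m=snap('wrist','w4.png'); P=cloud(d,m); np.savez('w4.npz',im=im,P=P,d=d)
meas(im,P,s['position'])
snap('scene','s4.png')
E
```

```text
time: 6.77
position: [0.4205, 0.1643, 0.2298]
eef_rot: [3.141, -0.0, 1.502]
contact_force: [0.3, 0.1, -3.4]
width: 0.0112
[0.42050676 0.16431317 0.22975544] [ 3.14051953e+00 -1.77230509e-04  1.50175578e+00] [ 0.34309732  0.10208045 -3.35268656] 0.011154066980245516
brass z0.146 10 [0.4205 0.2512] [0.4333 0.2595] [0.4269 0.2553]
brass z0.152 66 [0.4172 0.2513] [0.4331 0.2658] [0.4252 0.2585]
brass z0.158 92 [0.4182 0.2523] [0.4323 0.2655] [0.4252 0.2589]
brass z0.164 73 [0.4197 0.2539] [0.4307 0.264 ] [0.4252 0.259 ]
brass z0.170 65 [0.4207 0.2549] [0.4298 0.2629] [0.4253 0.2589]
brass z0.176 64 [0.4223 0.2564] [0.4284 0.2615] [0.4253 0.2589]
eye upper 1248 0.2085 [0.4263 0.2587 0.0133]
eye lower 66 0.1134 [0.4264 0.2579 0.0151]
panel 1685 0.2248 [7.00000e-02 9.98000e-01 4.23345e+02 2.16836e+02] dir 86.000084
front edge 41 [9.95000e-01 9.80000e-02 1.83717e+02 3.87286e+02] yaw -5.647097 [0.3124, 0.3555, 0.3657, 0.3687, 0.3714, 0.3747, 0.3761, 0.3772, 0.3791, 0.3805, 0.3823, 0.3836, 0.3849, 0.3857, 0.3863, 0.3868, 0.3866, 0.3875, 0.3881, 0.3879, 0.3885, 0.3884, 0.389, 0.3889, 0.3897, 0.3895, 0.3891, 0.3895, 0.389, 0.3889, 0.3895, 0.3895, 0.3896, 0.3897, 0.3903, 0.3899, 0.3904, 0.3908, 0.3912, 0.3919, 0.3919]
```

View pics/w4.png

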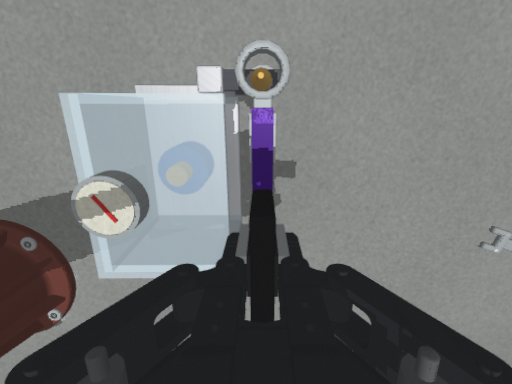

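The upper eye (262,70) sits around the upper pin tip (261,76), with about 1 mm offset left in x. I correct that and lower in stages while watching the force.

```bash
python3 -m handwheel '[[[0,-0.04,0.1,0,0,0,-1],[0,-0.04,0.25,0,0,0,-1],[0,-0.04,0.4,0,0,0,-1],[0,-0.04,0.55,0,0,0,-1],[0,-0.04,0.7,0,0,0,-1],[0,-0.04,0.85,0,0,0,-1],[0,-0.04,1.0,0,0,0,-1],[0,-0.04,1.1,0,0,0,-1],[0,-0.04,1.2,0,0,0,-1],[0,-0.04,1.2,0,0,0,-1]]]'
python3 - <<'E'
from m import *
s=manip.get_state(); print(s['position'],s['eef_rot'],s['contact_force'],s['width'])
im,d,m=snap('wrist','w5.png'); P=cloud(d,m); np.savez('w5.npz',im=im,P=P,d=d)
meas(im,P,s['position'])
E
```

```text
time: 7.7
position: [0.4188, 0.1643, 0.1988]
eef_rot: [-3.14, 0.0, 1.502]
contact_force: [-1.0, 0.3, -2.9]
width: 0.0111
[0.41880807 0.1643387  0.19884377] [-3.14047829e+00  3.29296956e-04  1.50190517e+00] [-1.03249605  0.28002486 -2.93565128] 0.0110520294091017
brass z0.062 7 [0.4212 0.2537] [0.43   0.2543] [0.4256 0.254 ]
brass z0.134 7 [0.4218 0.2509] [0.4275 0.2514] [0.4247 0.2511]
brass z0.146 16 [0.42   0.2506] [0.4287 0.2529] [0.4243 0.2517]
brass z0.152 105 [0.4174 0.2513] [0.4331 0.2664] [0.4252 0.2589]
brass z0.158 120 [0.4182 0.2523] [0.4321 0.2653] [0.4251 0.2588]
brass z0.164 107 [0.4196 0.2536] [0.4307 0.2644] [0.4251 0.259 ]
brass z0.170 85 [0.4209 0.2549] [0.4293 0.2624] [0.4251 0.2586]
brass z0.176 87 [0.4227 0.256 ] [0.4285 0.2613] [0.4256 0.2586]
eye upper 1249 0.1775 [0.4245 0.2587 0.0133]
panel 1693 0.1938 [6.90000e-02 9.98000e-01 4.21626e+02 2.16874e+02] dir 86.06445
front edge 40 [9.93000e-01 1.17000e-01 1.89206e+02 3.87491e+02] yaw -6.7400985 [0.2933, 0.3005, 0.3074, 0.3144, 0.3211, 0.3285, 0.3721, 0.3743, 0.3774, 0.38, 0.3816, 0.3836, 0.3848, 0.3854, 0.3862, 0.3868, 0.3872, 0.387, 0.3875, 0.3885, 0.3888, 0.3889, 0.3891, 0.3892, 0.3897, 0.3893, 0.3891, 0.3887, 0.3891, 0.3895, 0.3893, 0.3897, 0.39, 0.3906, 0.3906, 0.3909, 0.3914, 0.3916, 0.3914, 0.3919]
```

```bash
python3 -m handwheel '[[[0,0.03,0.08,0,0,0,-1],[0,0.03,0.18,0,0,0,-1],[0,0.03,0.28,0,0,0,-1],[0,0.03,0.38,0,0,0,-1],[0,0.03,0.47,0,0,0,-1],[0,0.03,0.55,0,0,0,-1],[0,0.03,0.62,0,0,0,-1],[0,0.03,0.67,0,0,0,-1],[0,0.03,0.7,0,0,0,-1],[0,0.03,0.7,0,0,0,-1]]]'
python3 - <<'E'
from m import *
s=manip.get_state(); print(s['position'],s['eef_rot'],s['contact_force'],s['moment'],s['width'])
im,d,m=snap('wrist','w6.png'); P=cloud(d,m); np.savez('w6.npz',im=im,P=P,d=d)
meas(im,P,s['position'])
E
```

```text
time: 8.58
position: [0.4199, 0.1643, 0.1818]
eef_rot: [-3.141, 0.0, 1.502]
contact_force: [-0.0, 0.8, -3.3]
width: 0.0112
[0.41985447 0.16433089 0.18181884] [-3.14122117e+00  1.14294883e-04  1.50187785e+00] [-0.00344813  0.7561689  -3.30101508] [-0.04554427  0.06032953  0.07335487] 0.011229345029085722
brass z0.056 8 [0.4187 0.2531] [0.4318 0.255 ] [0.4253 0.2541]
brass z0.062 17 [0.4207 0.2531] [0.4298 0.2551] [0.4252 0.2541]
brass z0.068 11 [0.4226 0.2538] [0.4289 0.2548] [0.4257 0.2543]
brass z0.140 5 [0.4219 0.2506] [0.4282 0.2514] [0.425 0.251]
brass z0.146 19 [0.4186 0.2507] [0.4318 0.2541] [0.4252 0.2524]
brass z0.152 126 [0.4173 0.2511] [0.4332 0.2662] [0.4253 0.2587]
brass z0.158 140 [0.4182 0.252 ] [0.432  0.2655] [0.4251 0.2587]
brass z0.164 123 [0.4195 0.2531] [0.4306 0.2641] [0.4251 0.2586]
brass z0.170 111 [0.4207 0.2546] [0.4298 0.2628] [0.4253 0.2587]
brass z0.176 122 [0.422  0.2559] [0.4281 0.2615] [0.4251 0.2587]
eye upper 1252 0.1605 [0.4256 0.2588 0.0133]
panel 1695 0.1768 [6.90000e-02 9.98000e-01 4.22672e+02 2.16869e+02] dir 86.04845
front edge 41 [  0.921   0.388 167.146 373.954] yaw -22.854883 [0.3395, 0.3415, 0.3408, 0.2951, 0.3023, 0.31, 0.3168, 0.3238, 0.3306, 0.3401, 0.3774, 0.3807, 0.3841, 0.3854, 0.386, 0.3865, 0.386, 0.3867, 0.3875, 0.3874, 0.3877, 0.3882, 0.3885, 0.3885, 0.3884, 0.3888, 0.3893, 0.3886, 0.3888, 0.3888, 0.3895, 0.3896, 0.3899, 0.3902, 0.3904, 0.3909, 0.3909, 0.3915, 0.3912, 0.3919, 0.3921]
```

```bash
python3 -m handwheel '[[[0,0,0.02,0,0,0,-1],[0,0,0.04,0,0,0,-1],[0,0,0.06,0,0,0,-1],[0,0,0.07,0,0,0,-1],[0,0,0.08,0,0,0,-1],[0,0,0.08,0,0,0,-1]]]'
```

```text
time: 9.13
position: [0.4199, 0.1643, 0.18]
eef_rot: [-3.141, 0.0, 1.502]
contact_force: [0.3, 0.3, -3.3]
width: 0.0111
```

Still carrying the door's weight (-3.3 N), so it isn't seated. I continue in small steps.

```bash
python3 -m handwheel '[[[0,0,0.01,0,0,0,-1],[0,0,0.02,0,0,0,-1],[0,0,0.03,0,0,0,-1],[0,0,0.03,0,0,0,-1]]]'
python3 -m handwheel '[[[0,0,0.01,0,0,0,-1],[0,0,0.02,0,0,0,-1],[0,0,0.03,0,0,0,-1],[0,0,0.03,0,0,0,-1]]]'
```

```text
time: 9.47
position: [0.4202, 0.1643, 0.1798]
eef_rot: [3.141, 0.0, 1.502]
contact_force: [-0.6, -1.6, 0.9]
width: 0.0112
time: 9.8
position: [0.4204, 0.1642, 0.1795]
eef_rot: [3.141, 0.0, 1.502]
contact_force: [-2.3, -3.3, 4.3]
width: 0.0112
```

Run:
```python
from m import *
s=manip.get_state(); print(s['position'],s['eef_rot'],s['contact_force'],s['width'])
im,d,m=snap('wrist','w7.png'); P=cloud(d,m)
meas(im,P,s['position'])
H,S,V=cv2.split(cv2.cvtColor(im,cv2.COLOR_BGR2HSV)); X,Y,Z=[P[...,i] for i in range(3)]
b=P[(X>.403)&(X<.409)&(Y>.252)&(Y<.265)&(Z>.1)]; print('bracket top',len(b),np.median(b,0))
im2,d2,_=snap('scene'); 
cv2.imwrite('pics/v7.png',np.hstack([cv2.resize(im[20:220,160:360],(400,400)),cv2.resize(im2[90:210,280:400],(400,400),interpolation=2)]))
```

```text
[0.42040799 0.16415748 0.17950584] [3.14079862e+00 4.71538185e-04 1.50226323e+00] [-2.28340364 -3.30251578  4.26366234] 0.011223593684293093
brass z0.056 9 [0.4186 0.2529] [0.4315 0.2553] [0.4251 0.2541]
brass z0.062 18 [0.4205 0.2528] [0.4305 0.255 ] [0.4255 0.2539]
brass z0.068 12 [0.4224 0.2535] [0.4286 0.2547] [0.4255 0.2541]
brass z0.140 5 [0.4213 0.2508] [0.4268 0.2517] [0.4241 0.2513]
brass z0.146 20 [0.4181 0.2505] [0.4305 0.2549] [0.4243 0.2527]
brass z0.152 124 [0.4173 0.2509] [0.4331 0.2661] [0.4252 0.2585]
brass z0.158 149 [0.4182 0.2521] [0.4323 0.2653] [0.4253 0.2587]
brass z0.164 129 [0.4195 0.2532] [0.4305 0.2641] [0.425  0.2586]
brass z0.170 104 [0.4208 0.2546] [0.4297 0.2629] [0.4253 0.2588]
brass z0.176 130 [0.4222 0.2559] [0.4286 0.2617] [0.4254 0.2588]
eye upper 1299 0.1586 [0.4258 0.2587 0.0133]
panel 1708 0.1747 [6.50000e-02 9.98000e-01 4.23166e+02 2.16810e+02] dir 86.252525
front edge 41 [  0.923   0.386 166.482 374.164] yaw -22.694427 [0.3387, 0.3424, 0.343, 0.2946, 0.3028, 0.3082, 0.3163, 0.3231, 0.3299, 0.3369, 0.3768, 0.3812, 0.3843, 0.386, 0.3859, 0.3863, 0.3865, 0.3872, 0.387, 0.3876, 0.3877, 0.3884, 0.3881, 0.3886, 0.3888, 0.3891, 0.3888, 0.3885, 0.3892, 0.389, 0.3892, 0.3898, 0.3901, 0.3899, 0.3905, 0.391, 0.3908, 0.3914, 0.3914, 0.3916, 0.3922]
bracket top 220 [0.40597798 0.25838913 0.14465862]
```

View pics/v7.png

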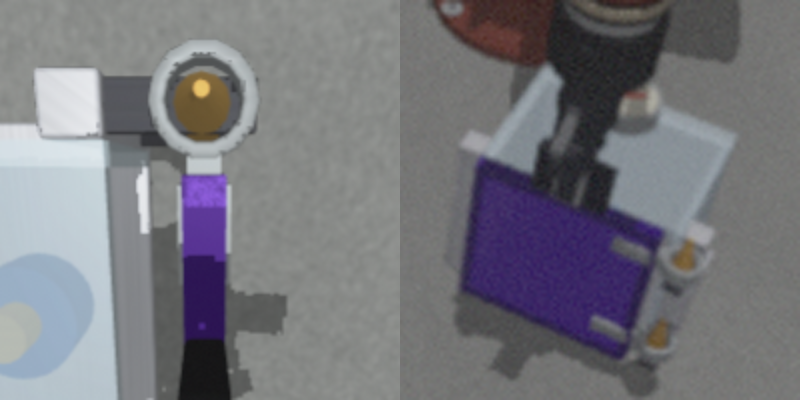

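Both eyes surround their pins. The eye top is 13.9 mm above the bracket top, and an eye is 14 mm high, so the door is seated. I relieve the push and release.

```bash
python3 -m handwheel '[[[0,0,-0.03,0,0,0,-1],[0,0,-0.05,0,0,0,-1],[0,0,-0.05,0,0,0,-0.6],[0,0,-0.05,0,0,0,-0.5],[0,0,-0.05,0,0,0,-0.4],[0,0,-0.05,0,0,0,-0.2],[0,0,-0.05,0,0,0,0],[0,0,-0.05,0,0,0,0],[0,0,-0.05,0,0,0,0],[0,0,-0.05,0,0,0,0]]]'
python3 - <<'E'
from m import *
s=manip.get_state(); print(s['position'],s['contact_force'],s['width'])
im,d,m=snap('wrist','w8.png'); P=cloud(d,m); meas(im,P,s['position'])
E
```

```text
time: 10.73
position: [0.42, 0.1644, 0.1798]
eef_rot: [3.141, -0.0, 1.502]
contact_force: [0.6, 0.0, 0.1]
width: 0.0424
[0.42001776 0.16438411 0.17978038] [0.56946935 0.04480197 0.06883389] 0.0424227258438993
brass z0.056 24 [0.419  0.2516] [0.432  0.2548] [0.4255 0.2532]
brass z0.062 22 [0.4209 0.2524] [0.43   0.2552] [0.4254 0.2538]
brass z0.068 12 [0.4219 0.2537] [0.4281 0.255 ] [0.425  0.2543]
brass z0.140 4 [0.4221 0.2509] [0.4277 0.2513] [0.4249 0.2511]
brass z0.146 23 [0.4188 0.2507] [0.433  0.2621] [0.4259 0.2564]
brass z0.152 125 [0.4175 0.2506] [0.4333 0.2661] [0.4254 0.2584]
brass z0.158 147 [0.4183 0.2523] [0.432  0.2653] [0.4252 0.2588]
brass z0.164 125 [0.4197 0.2534] [0.4307 0.2638] [0.4252 0.2586]
brass z0.170 113 [0.4208 0.2549] [0.4294 0.263 ] [0.4251 0.259 ]
brass z0.176 124 [0.4222 0.2559] [0.4282 0.2617] [0.4252 0.2588]
eye upper 1084 0.1591 [0.4257 0.2557 0.0133]
eye lower 93 0.0633 [0.4265 0.2654 0.016 ]
panel 993 0.1734 [8.40000e-02 9.96000e-01 4.23323e+02 2.19900e+02] dir 85.162674
front edge 42 [9.98000e-01 5.90000e-02 1.70912e+02 3.87391e+02] yaw -3.3837755 [0.3831, 0.3833, 0.3835, 0.3837, 0.3839, 0.3843, 0.3843, 0.3839, 0.3848, 0.3847, 0.31, 0.3496, 0.3526, 0.3587, 0.362, 0.3644, 0.367, 0.3691, 0.3771, 0.3808, 0.3876, 0.3876, 0.3876, 0.3885, 0.3883, 0.3888, 0.3889, 0.3892, 0.3887, 0.3886, 0.3891, 0.3893, 0.3898, 0.3899, 0.3904, 0.3904, 0.3906, 0.3911, 0.3914, 0.3914, 0.3919, 0.3922]
```

```bash
python3 -m handwheel '[[[0,0,-0.2,0,0,0,0],[0,0,-0.6,0,0,0,0],[0,0,-1.1,0,0,0,0],[0,0,-1.7,0,0,0,0],[0,0,-2.3,0,0,0,0],[0,0,-2.9,0,0,0,0],[0,0,-3.4,0,0,0,0],[0,0,-3.8,0,0,0,0],[0,0,-4,0,0,0,0],[0,0,-4,0,0,0,0]]]'
python3 - <<'E'
from m import *
s=manip.get_state(); print(s['position'],s['contact_force'],s['width'])
im,d,m=snap('wrist','w9.png'); P=cloud(d,m)
p=[0.42,0.1644,0.1798]; meas(im,P,p)
H,S,V=cv2.split(cv2.cvtColor(im,cv2.COLOR_BGR2HSV)); X,Y,Z=[P[...,i] for i in range(3)]
vi=(H>110)&(H<150)&(S>100)&(Z>.16)&(Z<.19); q=P[vi]
for a in np.arange(.08,.25,.02):
    s_=q[(q[:,1]>a)&(q[:,1]<a+.02)]
    if len(s_)>5: print('top edge y%.2f'%a,len(s_),np.median(s_,0).round(4))
b=P[(X>.403)&(X<.409)&(Y>.252)&(Y<.265)&(Z>.1)]; print('bracket top',np.median(b,0))
im2,d2,_=snap('scene')
cv2.imwrite('pics/v9.png',np.hstack([cv2.resize(im,(480,360)),cv2.resize(im2[90:210,100:400][:, :],(320,128)).repeat(1,0) if 0 else cv2.resize(im2[85:220,285:405],(320,360),interpolation=2)]))
E
```

```text
time: 11.62
position: [0.4209, 0.1646, 0.2818]
eef_rot: [3.138, -0.001, 1.502]
contact_force: [0.1, 0.7, 0.3]
width: 0.0425
[0.42093133 0.1645854  0.28176179] [0.12234209 0.73671396 0.27188702] 0.04254555029564018
brass z0.056 8 [0.4205 0.2516] [0.4296 0.2533] [0.4251 0.2524]
brass z0.062 4 [0.4244 0.2526] [0.4283 0.2528] [0.4263 0.2527]
brass z0.140 6 [0.4198 0.2509] [0.4286 0.2532] [0.4242 0.252 ]
brass z0.146 7 [0.42   0.2507] [0.4285 0.2538] [0.4242 0.2523]
brass z0.152 46 [0.4176 0.2514] [0.4337 0.2656] [0.4256 0.2585]
brass z0.158 57 [0.4185 0.2529] [0.4319 0.2653] [0.4252 0.2591]
brass z0.164 51 [0.4196 0.2536] [0.4307 0.2637] [0.4251 0.2587]
brass z0.170 41 [0.4208 0.2551] [0.4297 0.2627] [0.4252 0.2589]
brass z0.176 36 [0.4235 0.2563] [0.4279 0.262 ] [0.4257 0.2592]
eye upper 403 0.159 [0.4258 0.256  0.0135]
eye lower 47 0.0632 [0.4269 0.2653 0.0162]
panel 380 0.1735 [6.60000e-02 9.98000e-01 4.23336e+02 2.18833e+02] dir 86.236374
front edge 42 [9.9800e-01 5.8000e-02 1.6360e+02 3.8687e+02] yaw -3.313916 [0.3821, 0.3827, 0.3818, 0.382, 0.3827, 0.3832, 0.3836, 0.3834, 0.3832, 0.3836, 0.3845, 0.3844, 0.3848, 0.3859, 0.3865, 0.3866, 0.3864, 0.3868, 0.3872, 0.3879, 0.388, 0.3887, 0.3891, 0.3884, 0.3887, 0.389, 0.3895, 0.3893, 0.3896, 0.3897, 0.389, 0.3887, 0.3888, 0.3896, 0.3899, 0.3902, 0.3906, 0.3902, 0.3907, 0.391, 0.3915, 0.3916]
top edge y0.08 113 [0.4147 0.0931 0.1662]
top edge y0.10 51 [0.4161 0.1032 0.1668]
top edge y0.18 129 [0.4219 0.1944 0.1718]
top edge y0.20 249 [0.4227 0.2106 0.1727]
top edge y0.22 220 [0.424  0.2277 0.1737]
bracket top [0.40601998 0.25866702 0.144542  ]
```

View pics/v9.png

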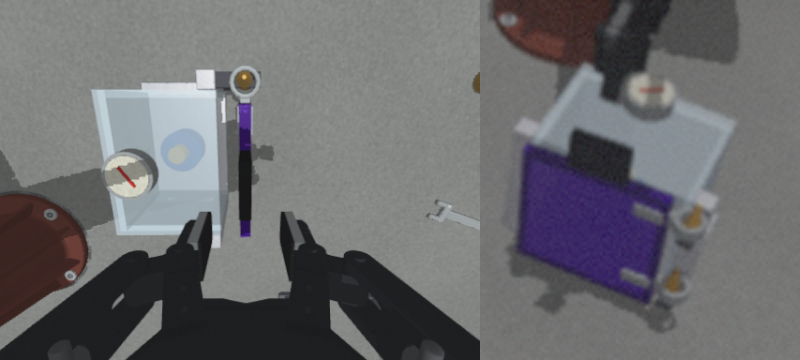

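The door hangs on both pins, closed and parallel (yaw -3.8°; chamber -3.3 to -4.0°), with the gripper clear. It sags about 3° in its own plane, which is the natural hang from the 5 mm bore clearance (5/95 ≈ 3°). I do a final stillness and white-panel check, then hand in.

```bash
python3 -m handwheel '[[[0,0,-0.5,0,0,0,0],[0,0,-1,0,0,0,0],[0,0,-1,0,0,0,0],[0,0,-1,0,0,0,0],[0,0,-1,0,0,0,0],[0,0,-1,0,0,0,0]]]'
python3 - <<'E'
from m import *
im,d,m=snap('wrist'); P=cloud(d,m)
H,S,V=cv2.split(cv2.cvtColor(im,cv2.COLOR_BGR2HSV)); Z=P[...,2]
q=P[(H>110)&(H<150)&(S>100)&(Z>.16)&(Z<.19)]
for a in(.08,.20,.22):
    s=q[(q[:,1]>a)&(q[:,1]<a+.02)]; print(a,np.median(s,0).round(4))
im2,d2,m2=snap('scene'); P2=cloud(d2,m2); z=np.load('scene.npz')
for A in(z['P'],P2):
    k=(A[...,2]>.05)&(A[...,2]<.3)&(A[...,0]>.6)&(A[...,0]<.75)&(A[...,1]<-.08)&(A[...,1]>-.3); print('blank',k.sum(),np.median(A[k],0).round(4))
order.close_job(); print('closed')
E
```

```text
time: 12.22
position: [0.4197, 0.1643, 0.3043]
eef_rot: [-3.141, 0.0, 1.502]
contact_force: [-0.8, -0.4, -0.2]
width: 0.043
0.08 [0.4151 0.0929 0.1661]
0.2 [0.423  0.2101 0.1727]
0.22 [0.4241 0.2276 0.1736]
blank 1408 [ 0.6877 -0.2007  0.1288]
blank 1403 [ 0.6876 -0.2014  0.1288]
the job is handed in; nothing more can be done
closed
```

The violet door is hanging on the chamber's two brass pins, closed and released, and the job was handed in at about 12.3 s. I lifted it out of its stand, brought it in level about 50 mm above its hung height from the +x side, and lowered it in stages until the pins took its weight.

- **Seating:** the upper eye's top measured 13.9 mm above its bracket before release (the eye is 14 mm high) and 14.5 mm after. I did not measure the lower eye's seat directly; it was seen around its pin.
- **Parallel:** the door's yaw is -3.8°. The chamber's front edge measured between -3.3° and -4.0°, depending on the view.
- **At rest:** the door did not move between the last two looks, and the wrist force was about 0 N with the gripper clear.
- **White panel:** unmoved to within 1 mm.
- **One deviation:** after release the door sagged about 3° in its own plane, which matches the play of the 22 mm eyes on 17 mm pins. The free side hangs slightly low.

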